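# Set the load selector and start the test

### The arm

A 6-joint arm with a two-finger parallel gripper is mounted at the origin on a cart in front of the work surface, level with it; the furniture and walls round the work are solid. World frame = base frame: x ahead of the robot, y to its left, z up, the work surface at z = 0. Lengths are in m, angles in rad, forces in N, time in s.
With the tool pointing down it reaches from about 0.275 to 0.975 m from the base axis. Payload 8.4 kg.
Tool frame: the origin (TCP) lies at the very end of the fingers, on their centre line; the grasp point (between the pads) lies 19 mm behind it; z points along the fingers, y is the line along which they close (so a half turn about z gives the same grasp; the last joint's range is limited). The gripper opens to 92 mm and grips with 3 to 60 N. Pads are 20 mm wide; open, the fingers measure 128 mm over their backs; the gripper's body (75 mm by 189 mm) begins 69 mm behind the grasp point.
Start: joints at [1.143, 0.353, 1.633, -0, 1.155, -0.002], TCP at [0.258, 0.569, 0.189] pointing down, gripper open.
Joint ranges: [-2.63, 2.63], [-0.92, 2.1], [0.06, 2.66], [-1.3, 4.44], [0, 2.69], [-3.02, 3.02]. Speed limits (rad/s): [2.22, 2.22, 2.79, 3.14, 3.14, 3.14].

### API

Orientations are given as a unit quaternion [x, y, z, w].
In Python, from cell import get_state, read_camera, camera_info, job_done gives the robot as it stands.
- The arm moves only by the tool servo_tool, never from a script. Its argument "moves" is one flat list of numbers, 7 for each row, row after row: the shift along the world's x, y, z in cm, then the turn, a rotation vector about the world's x, y, z in units of 6 degrees (1.0 is 6 degrees), then the finger opening in cm, from 0 to 9.19. A call has 1 to 8 rows; each row shifts and turns the commanded pose from where the row before left it; what a row does not reach is not made up. A row lasts 1/12 s, in which the tool goes at most 41.7 mm and 7.16 degrees, less where a joint would pass 70% of its speed; a pose out of reach is approached as far as the arm can. A call is refused whole if a number of a shift passes 4.17 or a number of a turn 1, either way. A call with a gripper value outside its range is refused whole. The fingers move at their own pace and stop on an object; the grip force is fixed at half the most. Time passes only in rows, so rows that do not move let the fingers close. It gives the time, the measured TCP pose, the force, the opening and the grip force at its end, in the units of the state.
- get_state(): the state, without advancing time (a new reading comes with each control period).
- read_camera(name): name is "scene" or "top" or "wrist"; returns the picture (400x640x3 uint8, red, green, blue); there is no depth.
- camera_info(name): a dict with "fx", "fy", "cx", "cy" (pixels), "cam_to_world" (4x4, takes a point from camera to world coordinates). Camera axes: x right, y down, z forward; pixel columns grow to the right and rows downward; lengths in m; the calibration is good to about 2 mm. The wrist camera is an equidistant fisheye: a pixel r from the principal point sees the ray r / f radians off the axis. A picture is of the moment at which its call begins: read the wrist's pose just before it. camera_info takes no time and is no camera call; for the wrist camera it gives the pose at the moment of the call.
- job_done(): hands the job in; it is judged then, once.
The state is a dict: "time_s": time; "joint_pos": joint angles; "joint_vel": joint speeds; "tau": joint torques, N m; "ee_pos": TCP position; "ee_rot": TCP orientation; "ft_force": force on the tool from outside, world axes, zero at the start; "torque": the same for the moment, N m; "finger_gap": finger opening in m; "finger_force": force on a finger pad.
Only numpy, scipy, OpenCV 4.12 (cv2) and the standard library are available. Lean on these libraries where they do the work, as an engineer would, in place of code of your own. Each camera call takes 0.05 s, during which the arm holds its last target. There are 200 camera calls.

### The job

Push the red tab of the load box's rotary selector round with the fingertips until the selector clicks in at the yellow mark, then press the green start button all the way down once the selector is set and let it come back up. Only push: do not pinch the tab, do not press the button with the selector at any other mark, and leave the battery, circuit board and screwdriver where they are.

Things in the scene. Friction and masses are not known exactly. Their poses are not given: they have to be found in the camera images.
- selector: Load box, a low blue case with an aluminium panel on top, 170 (x) x 205 (y) x 45 mm high, fixed to the bench. Origin on the bench under the selector's turning axis, which is vertical and passes through the middle of the case; its -x side is the front. The selector is a black disc of 36 mm radius on the panel, its hub 61 mm above the bench.
- dial_disc (a joint): Selector angle in rad. 0: tab points along the box's -x (front); grows counter-clockwise seen from above (tab moving toward the box's -y). Stops at -1.83 and 1.83. Clicks in every 30 degrees (0, +-0.524, +-1.047, +-1.571), drawn in by itself from within about 10 degrees; moving on takes 2 to 3 N at the tab. Starts at one of the three front clicks, which have no coloured mark.
- tab_centre (a point): Middle of the red tab, an upright radial fin that turns with the disc: it reaches from 30 to 66 mm from the axis, is 8 mm thick, and stands from 50 to 78 mm above the bench. This point is 54 mm from the axis and 64 mm above the bench.
- pointer (a point): Point straight out along the tab, 82 mm from the turning axis, just above the panel: it lies over a coloured mark when the selector is set to it.
- mark_yellow: Yellow round mark, 16 mm across and 2 mm high, on the panel 82 mm from the turning axis. It sits at one of four click positions, 60 or 90 degrees to either side of the front; blue, white and black marks sit at the other three. Origin at its centre.
- start (a joint): Travel of the green start button in m: 0 is up, 0.006 is fully down; its spring brings it up again; fully down takes 5 N.
- start_top (a point): Centre of the top of the green start button, 24 mm across, on the panel 56 mm behind the turning axis (the box's +x side). It is pressed straight down.
- battery: Green and white battery, 15 mm across and 50 mm high, standing loose on the bench to one side (-y) of the box. Origin at the centre of its foot. To be left alone.
- board: Small blue circuit board, 50 x 70 x 18 mm, loose on the bench on the other side (+y) of the box. Origin at its underside. To be left alone.
- screwdriver: Small green screwdriver, 140 mm long and 16 mm thick, lying loose in front of the box. Origin at its underside. To be left alone.

How it is judged:
On the way, in this order (a step that is already met when the one before it is completed fails the run):
1. the selector stands at the yellow mark (horizontal distance between pointer and mark_yellow below 0.013 m and velocity of joint dial_disc between -0.3 and 0.3 rad/s), for 0.2 s.
2. the start button is pressed down with the selector at the yellow mark (horizontal distance between pointer and mark_yellow below 0.013 m and value of joint start above 0.0045 m), for 0.05 s.
At the end, for the whole second after the job is handed in: The selector rests with its pointer within 13 mm (about 9 degrees) of the yellow mark, the start button has been pressed at least 4.5 mm with the selector there and is up again (under 1.5 mm), and the battery (still upright), circuit board and screwdriver rest within 30 mm of where they began (horizontal distance between pointer and mark_yellow below 0.013 m and value of joint start below 0.0015 m and velocity of joint dial_disc between -0.1 and 0.1 rad/s and linear speed of each of battery, board, screwdriver below 0.02 m/s and distance of each of battery, board, screwdriver from where it was at the start of the episode below 0.03 m and angle between battery's own z axis and vertical below 0.4 rad); the robot touches nothing.
It fails at once if the start button is pressed (over 3 mm) while the selector is not at the yellow mark (value of joint start above 0.003 m and not (horizontal distance between pointer and mark_yellow below 0.013 m)).
It fails at once if the tab is pinched: fingers press both of its sides at once with over 2 N (contact force between the fingers and dial_disc_c2 above 2 N and contact force between the fingers and dial_disc_c3 above 2 N).
It fails at once if the battery, circuit board or screwdriver is moved more than 30 mm or lifted, or the battery tipped (distance of any of battery, board, screwdriver from where it was at the start of the episode above 0.03 m or angle between battery's own z axis and vertical above 0.4 rad).
It also fails if it takes over 48 s, if anything falls off the work surface, if the arm or the gripper's body presses on something with over 40 N, if the wrist force passes 120 N, or if a joint passes its speed limit or range.

## Working session

There is one attempt and no reset: what is moved stays moved. The work goes in short steps, Python scripts to look and compute and a tool call to move; the robot and the scene stay as the last step left them, time stands still between calls to the robot, and variables do not carry over. Pictures are saved under pics/ and viewed, at most 10 in all, crops included, and the job is handed in when it is done.

Besides the shell and the picture viewer there is one more tool, called after "Emit:" as name(argument=value, ...), one argument or row to a line, values as JSON. servo_tool: Moves the arm, as the interface text tells. Its arguments: {"type":"object","properties":{"moves":{"type":"array","items":{"type":"number"}}},"required":["moves"]}

```bash
mkdir -p pics && python3 - <<'E'
from cell import *
import cv2,numpy as np
s=get_state();print(s['time_s'],s['ee_pos'],s['ee_rot'],s['finger_gap'])
for n in("scene","top"):
    im=read_camera(n);cv2.imwrite(f"pics/{n}0.png",im[:,:,::-1]);c=camera_info(n);print(n,c['fx'],c['fy'],c['cx'],c['cy'],np.round(c['cam_to_world'],4).tolist())
E
```

```text
0.0 [0.25792182 0.56871834 0.18845978] [ 2.11292055e-01  9.77422727e-01 -6.74870644e-04 -1.56228637e-04] 0.09207164430872757
scene 441.3144166915934 441.3144166915934 317.7053049782691 203.03521995457618 [[-0.5068, -0.4916, 0.7081, -0.2438], [-0.8618, 0.2705, -0.429, 0.5037], [0.0194, -0.8277, -0.5608, 0.6201], [0.0, 0.0, 0.0, 1.0]]
top 388.35738321951084 388.35738321951084 319.93448972717243 197.9877578195988 [[-0.0281, -0.9947, 0.0991, 0.3644], [-0.9995, 0.0291, 0.0088, 0.0617], [-0.0117, -0.0988, -0.995, 0.9695], [0.0, 0.0, 0.0, 1.0]]
```

View pics/top0.png

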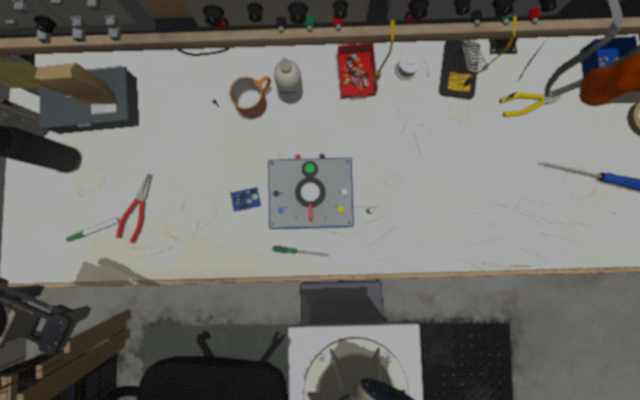

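View pics/scene0.png

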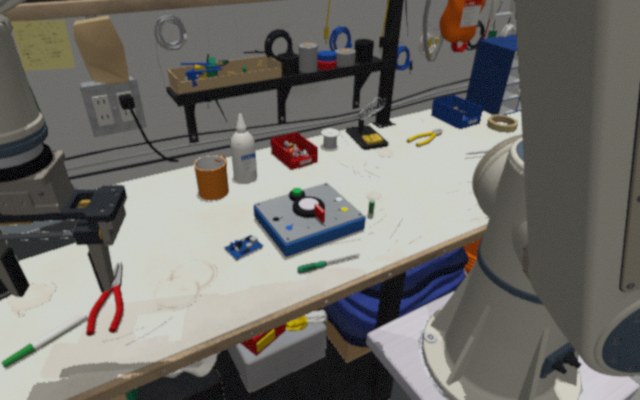

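The top view shows the box around (310,192), with the red tab pointing to the front at (310,212). The yellow mark is at (340,209), on the -y side and about 60° from the front. The green button is at (310,168) and the battery at (370,210). I'll measure these next.

```bash
cat > h.py <<'E'
from cell import *
import cv2,numpy as np
def ray(n,u,v,z,c=None):
    c=c or camera_info(n);T=np.array(c['cam_to_world'])
    d=T[:3,:3]@[(u-c['cx'])/c['fx'],(v-c['cy'])/c['fy'],1];o=T[:3,3]
    return o+d*(z-o[2])/d[2]
def blobs(im,lo,hi,roi,amin=6):
    h=cv2.cvtColor(im,cv2.COLOR_RGB2HSV);m=cv2.inRange(h,lo,hi);k=np.zeros_like(m);x0,y0,x1,y1=roi;k[y0:y1,x0:x1]=1;m*=k
    n,l,s,c=cv2.connectedComponentsWithStats(m);return [(int(s[i,4]),c[i].round(2).tolist(),s[i,:4].tolist()) for i in range(1,n) if s[i,4]>=amin]
E
python3 - <<'E'
from h import *
im=read_camera("top");R=(262,150,360,235)
for name,lo,hi,z in [("red",(0,120,80),(8,255,255),.078),("yel",(22,120,100),(35,255,255),.047),("grn",(45,120,50),(85,255,255),.06),("white",(0,0,225),(180,30,255),.061),("blue",(100,150,100),(125,255,255),.047)]:
    for b in blobs(im,lo,hi,R): print(name,b,ray("top",*b[1],z).round(4))
h=cv2.cvtColor(im,cv2.COLOR_RGB2HSV)
# panel: grey inside the box
m=cv2.inRange(im,(100,100,100),(205,205,210));k=np.zeros_like(m);k[150:235,262:360]=1;m*=k
m=cv2.morphologyEx(m,cv2.MORPH_CLOSE,np.ones((5,5)))
c=max(cv2.findContours(m,0,1)[0],key=cv2.contourArea);r=cv2.minAreaRect(c);print(r);
P=np.array([ray("top",*p,.045)[:2] for p in cv2.boxPoints(r)]);print(P.round(4).tolist(),P.mean(0),[np.linalg.norm(P[i]-P[i-1]).round(4) for i in range(4)])
d=cv2.inRange(im,(0,0,0),(60,60,60));d[:]*=1;k[:]=0;k[178:206,292:328]=1;d*=k
c=max(cv2.findContours(d,0,1)[0],key=cv2.contourArea);q=cv2.minEnclosingCircle(c);print(q,ray("top",*q[0],.05))
cv2.imwrite("pics/crop.png",cv2.resize(im[145:260,225:385,::-1],None,fx=5,fy=5,interpolation=cv2.INTER_CUBIC))
E
```

```text
red (6, [297.5, 155.67], [296, 155, 4, 2]) [0.5539 0.1192 0.078 ]
red (23, [310.09, 207.91], [308, 204, 4, 10]) [0.4309 0.0929 0.078 ]
red (7, [310.43, 216.71], [310, 215, 2, 4]) [0.4106 0.0927 0.078 ]
yel (25, [340.04, 208.4], [338, 206, 5, 6]) [0.4299 0.0228 0.047 ]
grn (81, [309.26, 167.62], [305, 163, 10, 10]) [0.5281 0.0931 0.06  ]
blue (13, [280.54, 209.85], [279, 208, 4, 4]) [0.4306 0.1645 0.047 ]
((310.4999694824219, 191.99996948242188), (96.99998474121094, 83.99998474121094), -0.0)
[[0.3746, 0.2099], [0.5775, 0.2072], [0.5703, -0.0278], [0.3681, -0.0201]] [0.47260351 0.09226064] [np.float64(0.2301), np.float64(0.203), np.float64(0.2351), np.float64(0.2024)]
((309.89703369140625, 191.6563262939453), 13.960328102111816) [0.47179595 0.09336943 0.05      ]
```

View pics/crop.png

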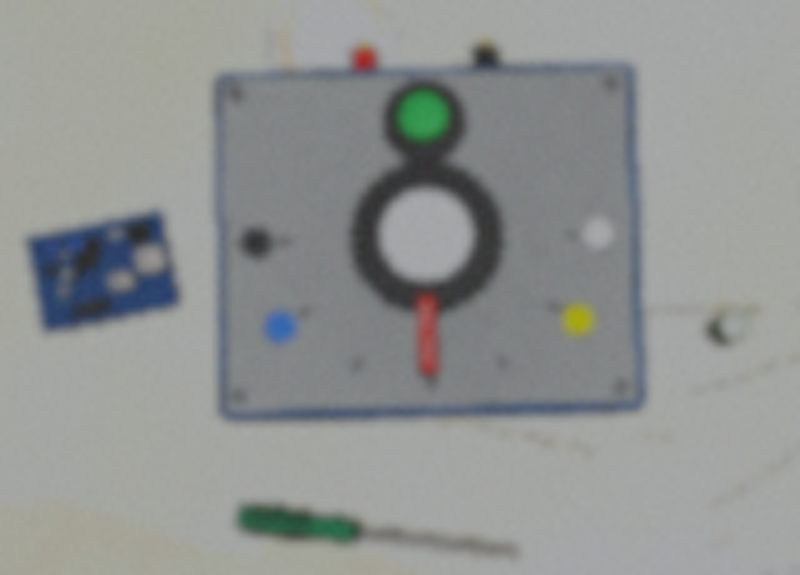

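The points agree with the given sizes. The axis is at about (0.472, 0.0935). Yellow is 82 mm from it at +60°, and the button is 56 mm behind it. I'll close the fingers, turn the tool so its y axis is radial, and go above the +y side of the tab.

Emit:
servo_tool(
  moves=[1.04, -2.98, 0, 0, 0, -1, 0, 1.04, -2.98, 0, 0, 0, -1, 0, 1.04, -2.98, 0, 0, 0, -1, 0, 1.04, -2.98, 0, 0, 0, -1, 0, 1.04, -2.98, 0, 0, 0, -1, 0, 1.04, -2.98, 0, 0, 0, -1, 0, 1.04, -2.98, 0, 0, 0, -1, 0, 1.04, -2.98, 0, 0, 0, -1, 0],
)

```text
time_s: 0.82
ee_pos: [0.3414, 0.3293, 0.1891]
ee_rot: [0.593, 0.806, -0.0, 0.0]
ft_force: [1.0, -0.1, -0.9]
finger_gap: 0.0407
finger_force: 0.0
```

Emit:
servo_tool(
  moves=[1.04, -2.98, 0, 0, 0, -1, 0, 1.04, -2.98, 0, 0, 0, -1, 0, 1.04, -2.98, 0, 0, 0, -0.93, 0, 1.04, -2.98, 0, 0, 0, 0, 0, 1.04, -2.98, 0, 0, 0, 0, 0, 1.04, -2.98, 0, 0, 0, 0, 0, 1.04, -2.98, 0, 0, 0, 0, 0, 0, 0, 0, 0, 0, 0, 0],
)

```text
time_s: 1.48
ee_pos: [0.4152, 0.1183, 0.1892]
ee_rot: [0.708, 0.706, -0.0, 0.001]
ft_force: [0.9, 1.5, 1.0]
finger_gap: 0.0005
finger_force: 0.0
```

Emit:
servo_tool(
  moves=[0, 0.3, -3, 0, 0, 0, 0, 0, 0, -3, 0, 0, 0, 0, 0, 0, 0, 0, 0, 0, 0, 0, 0, 0, 0, 0, 0, 0],
)

```text
time_s: 1.82
ee_pos: [0.4128, 0.1251, 0.1285]
ee_rot: [0.707, 0.707, -0.002, -0.001]
ft_force: [-0.1, 0.2, 0.6]
finger_gap: 0.0006
finger_force: 0.0
```

```bash
python3 - <<'E'
from h import *
s=get_state();print(s['ee_pos'],s['ft_force'])
c=camera_info("wrist");print(c)
a=read_camera("wrist");cv2.imwrite("pics/w1.png",a[:,:,::-1])
E
```

```text
[0.41275165 0.12508912 0.1284852 ] [-0.05550046  0.21221209  0.55103181]
{'fx': 309.70691628693146, 'fy': 309.70691628693146, 'cx': 317.72608953382337, 'cy': 201.73991082427975, 'cam_to_world': array([[ 9.99997319e-01,  8.27307151e-04, -2.16255836e-03,
         4.12565333e-01],
       [ 2.89966415e-04, -9.71381025e-01, -2.37526460e-01,
         1.90210506e-01],
       [-2.29717549e-03,  2.37525197e-01, -9.71378661e-01,
         3.24823684e-01],
       [ 0.00000000e+00,  0.00000000e+00,  0.00000000e+00,
         1.00000000e+00]])}
```

View pics/w1.png

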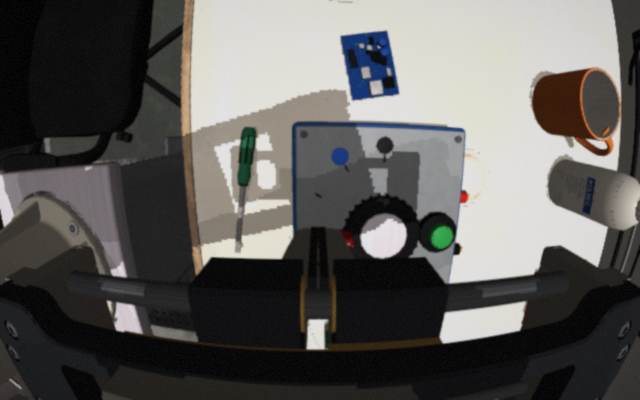

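The wrist view shows the closed fingers on the +y side of the red tab (348,238), with the hub at (384,236) and the button at (437,232). Casting the button's ray gives (0.528, 0.094), which matches the top view. Next I descend beside the tab.

Emit:
servo_tool(
  moves=[0, 0, -2.3, 0, 0, 0, 0, 0, 0, -2.3, 0, 0, 0, 0, 0, 0, -2.2, 0, 0, 0, 0, 0, 0, 0, 0, 0, 0, 0, 0, 0, 0, 0, 0, 0, 0],
)

```text
time_s: 2.28
ee_pos: [0.4144, 0.1255, 0.0621]
ee_rot: [0.707, 0.707, -0.0, -0.0]
ft_force: [-0.9, 0.3, -0.2]
finger_gap: 0.0001
finger_force: 0.0
```

```bash
python3 - <<'E'
import numpy as np
# path of the tool centre: axis + .058 e - (.014+gap) t
A=np.array([.472,.0935]);p=lambda th,g:A+.058*np.array([-np.cos(th),-np.sin(th)])-(.014+g)*np.array([np.sin(th),-np.cos(th)])
q=None
for d in range(0,61,6):
    x=p(np.radians(d),0);print(d,x.round(4),None if q is None else ((x-q)*100).round(2));q=x
E
```

```text
0 [0.414  0.1075] None
6 [0.4129 0.1014] [-0.11 -0.61]
12 [0.4124 0.0951] [-0.05 -0.62]
18 [0.4125 0.0889] [ 0.02 -0.62]
24 [0.4133 0.0827] [ 0.08 -0.62]
30 [0.4148 0.0766] [ 0.15 -0.61]
36 [0.4168 0.0707] [ 0.21 -0.59]
42 [0.4195 0.0651] [ 0.27 -0.56]
48 [0.4228 0.0598] [ 0.33 -0.53]
54 [0.4266 0.0548] [ 0.38 -0.5 ]
60 [0.4309 0.0503] [ 0.43 -0.45]
```

Emit:
servo_tool(
  moves=[0, -0.6, 0, 0, 0, 0, 0, 0, -0.6, 0, 0, 0, 0, 0, 0, -0.6, 0, 0, 0, 0, 0, -0.05, -0.3, 0, 0, 0, 0.5, 0, -0.05, -0.3, 0, 0, 0, 0.5, 0, -0.03, -0.31, 0, 0, 0, 0.5, 0, -0.03, -0.31, 0, 0, 0, 0.5, 0, 0.01, -0.31, 0, 0, 0, 0.5, 0],
)

```text
time_s: 2.95
ee_pos: [0.4131, 0.0912, 0.062]
ee_rot: [0.608, 0.794, 0.0, 0.0]
ft_force: [-0.3, -0.7, -0.1]
finger_gap: 0.0002
finger_force: 0.0
```

Emit:
servo_tool(
  moves=[0.01, -0.31, 0, 0, 0, 0.5, 0, 0.04, -0.31, 0, 0, 0, 0.5, 0, 0.04, -0.31, 0, 0, 0, 0.5, 0, 0.07, -0.3, 0, 0, 0, 0.5, 0, 0.08, -0.31, 0, 0, 0, 0.5, 0, 0, 0, 0, 0, 0, 0, 0],
)

```text
time_s: 3.45
ee_pos: [0.4157, 0.0757, 0.062]
ee_rot: [0.499, 0.867, 0.0, 0.001]
ft_force: [-0.1, 0.1, -0.3]
finger_gap: 0.0007
finger_force: 0.0
```

```bash
python3 - <<'E'
from h import *
s=get_state();print(s['time_s'],s['ee_pos'],s['ee_rot'].round(3),s['ft_force'])
im=read_camera("top")
for b in blobs(im,(0,110,70),(10,255,255),(285,180,350,230),3): print(b,ray("top",*b[1],.078))
cv2.imwrite("pics/c2.png",cv2.resize(im[145:260,225:385,::-1],None,fx=4,fy=4,interpolation=cv2.INTER_CUBIC))
E
```

```text
3.45 [0.41565054 0.07569984 0.06199496] [0.499 0.867 0.    0.001] [-0.08964561  0.14171793 -0.29614602]
```

View pics/c2.png

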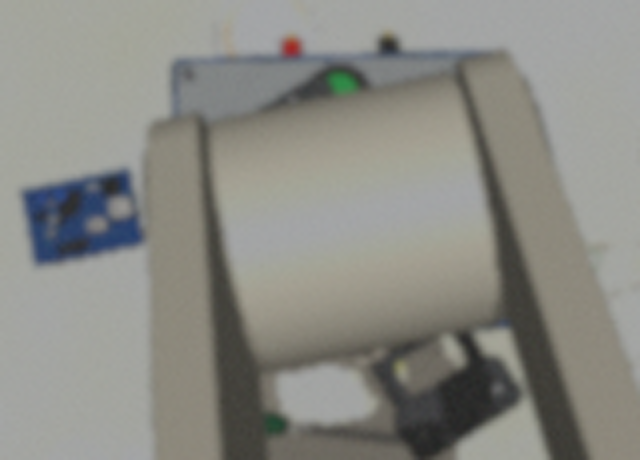

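The arm blocks the top view of the tab. Forces are near zero, so the tab probably snapped in at 30°. I'll push on to about 57°.

Emit:
servo_tool(
  moves=[0.1, -0.3, 0, 0, 0, 0.5, 0, 0.11, -0.29, 0, 0, 0, 0.5, 0, 0.13, -0.28, 0, 0, 0, 0.5, 0, 0.14, -0.28, 0, 0, 0, 0.5, 0],
)

```text
time_s: 3.83
ee_pos: [0.4201, 0.0648, 0.0616]
ee_rot: [0.406, 0.914, 0.0, 0.0]
ft_force: [-0.5, -0.3, -1.2]
finger_gap: -0.0
finger_force: 0.0
```

Emit:
servo_tool(
  moves=[0.16, -0.27, 0, 0, 0, 0.5, 0, 0.17, -0.26, 0, 0, 0, 0.5, 0, 0.19, -0.25, 0, 0, 0, 0.5, 0, 0.19, -0.25, 0, 0, 0, 0.5, 0, 0.2, -0.23, 0, 0, 0, 0.5, 0, 0, 0, 0, 0, 0, 0, 0, 0, 0, 0, 0, 0, 0, 0],
)

```text
time_s: 4.42
ee_pos: [0.4291, 0.0523, 0.0615]
ee_rot: [0.285, 0.958, 0.0, 0.0]
ft_force: [-0.1, -0.3, -0.5]
finger_gap: 0.0003
finger_force: 0.0
```

```bash
python3 - <<'E'
from h import *
s=get_state();print(s['time_s'],s['ee_pos'],s['ee_rot'].round(3),s['ft_force'])
c=camera_info("wrist");print(np.array(c['cam_to_world']).round(4).tolist())
im=read_camera("wrist");cv2.imwrite("pics/w2.png",im[:,:,::-1])
E
```

```text
4.4167 [0.42907057 0.05230173 0.06146129] [0.285 0.958 0.    0.   ] [-0.13774964 -0.27874888 -0.53495536]
[[0.5473, 0.8128, 0.1995, 0.3729], [0.8369, -0.5318, -0.1295, 0.0873], [0.0008, 0.2378, -0.9713, 0.2579], [0.0, 0.0, 0.0, 1.0]]
```

View pics/w2.png

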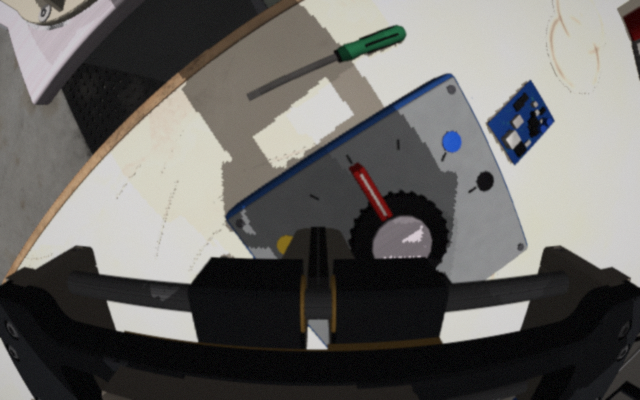

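The wrist view shows the tab still at the front: the fin runs from (388,218) to (355,168), towards the 0° tick at (349,158). Yellow is at (285,243), next to the fingertip. So the push missed the tab, and I'll measure it before moving again.

```bash
cat >> h.py <<'E'
def fray(u,v,z,c):
    T=np.array(c['cam_to_world']);a=np.array([u-c['cx'],v-c['cy']]);r=np.hypot(*a);t=r/c['fx'];d=T[:3,:3]@[*(a/r*np.sin(t)),np.cos(t)];o=T[:3,3]
    return o+d*(z-o[2])/d[2]
E
python3 - <<'E'
from h import *
c=camera_info("wrist");im=read_camera("wrist")
for n,u,v in [("tip",355,168),("base",388,218),("hub",403,243),("yel",285,244),("blue",452,141),("tick0",349,158),("tick30",314,196),("tick-30",399,144)]:
    print(n,[fray(u,v,z,c)[:2].round(4).tolist() for z in (.045,.061,.078)])
cv2.imwrite("pics/c3.png",cv2.resize(im[120:320,220:480,::-1],None,fx=3,fy=3,interpolation=cv2.INTER_CUBIC))
E
```

```text
tip [[0.4104, 0.0939], [0.4076, 0.0934], [0.4046, 0.0929]]
base [[0.4548, 0.0952], [0.4486, 0.0946], [0.4421, 0.094]]
hub [[0.4786, 0.0954], [0.4707, 0.0948], [0.4622, 0.0941]]
yel [[0.4302, 0.0211], [0.4258, 0.0261], [0.4213, 0.0314]]
blue [[0.4319, 0.1658], [0.4274, 0.1599], [0.4227, 0.1536]]
tick0 [[0.4023, 0.0941], [0.4, 0.0936], [0.3977, 0.093]]
tick30 [[0.4115, 0.0591], [0.4086, 0.0612], [0.4055, 0.0635]]
tick-30 [[0.4128, 0.1294], [0.4098, 0.1262], [0.4066, 0.1228]]
```

View pics/c3.png

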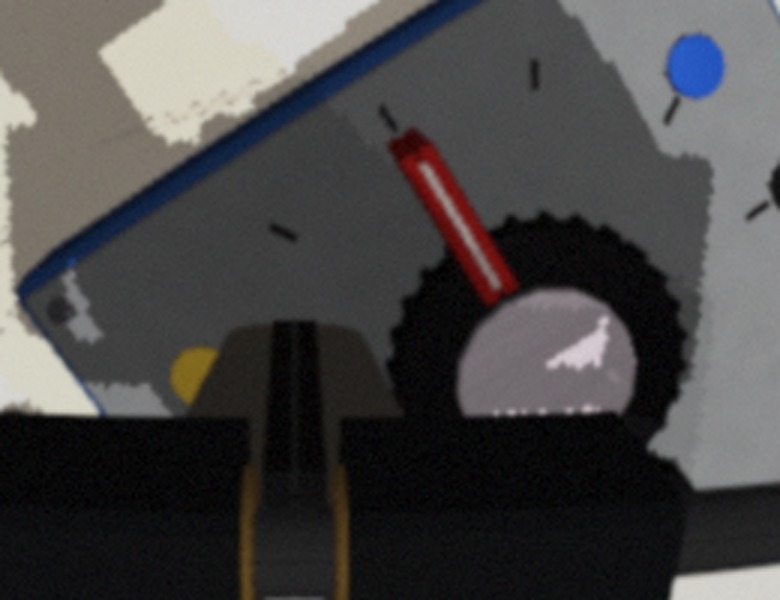

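The tab is still at 0°, spanning x 0.405 to 0.442 at z 0.078. The fingers ended up beyond it without carrying it along. I'll lift, go back to the +y side and push again, reading the forces in small steps.

Emit:
servo_tool(
  moves=[0, 0, 3, 0, 0, 0, 0, 0, 0, 1.5, 0, 0, 0, 0, -0.25, 1.2, 0, 0, 0, -1, 0, -0.25, 1.2, 0, 0, 0, -1, 0, -0.25, 1.2, 0, 0, 0, -1, 0, -0.25, 1.2, 0, 0, 0, -1, 0, -0.25, 1.2, 0, 0, 0, -1, 0, -0.25, 1.2, 0, 0, 0, -1, 0],
)

```text
time_s: 5.18
ee_pos: [0.4136, 0.1251, 0.1063]
ee_rot: [0.569, 0.822, 0.0, -0.0]
ft_force: [0.4, -0.2, -0.5]
finger_gap: 0.0004
finger_force: 0.0
```

Emit:
servo_tool(
  moves=[0, 0, 0, 0, 0, -1, 0, 0, 0, 0, 0, 0, -1, 0, 0, 0, 0, 0, 0, -1, 0, 0, 0, 0, 0, 0, -0.45, 0, 0, 0, 0, 0, 0, 0, 0, 0, 0, -2.5, 0, 0, 0, 0, 0, 0, -2.2, 0, 0, 0, 0, 0, 0, 0, 0, 0, 0, 0],
)

```text
time_s: 5.85
ee_pos: [0.4115, 0.1237, 0.0566]
ee_rot: [0.705, 0.709, -0.002, -0.001]
ft_force: [-1.7, -0.8, -0.3]
finger_gap: 0.0005
finger_force: 0.0
```

```bash
python3 - <<'E'
from h import *
s=get_state();print(s['time_s'],s['ee_pos'],s['ee_rot'].round(3),s['ft_force'])
im=read_camera("scene");cv2.imwrite("pics/s3.png",cv2.resize(im[130:290,200:420,::-1],None,fx=3.5,fy=3.5,interpolation=cv2.INTER_CUBIC))
E
```

```text
5.85 [0.41151189 0.12373598 0.05656937] [ 0.705  0.709 -0.002 -0.001] [-1.65463201 -0.76469875 -0.32538553]
```

View pics/s3.png

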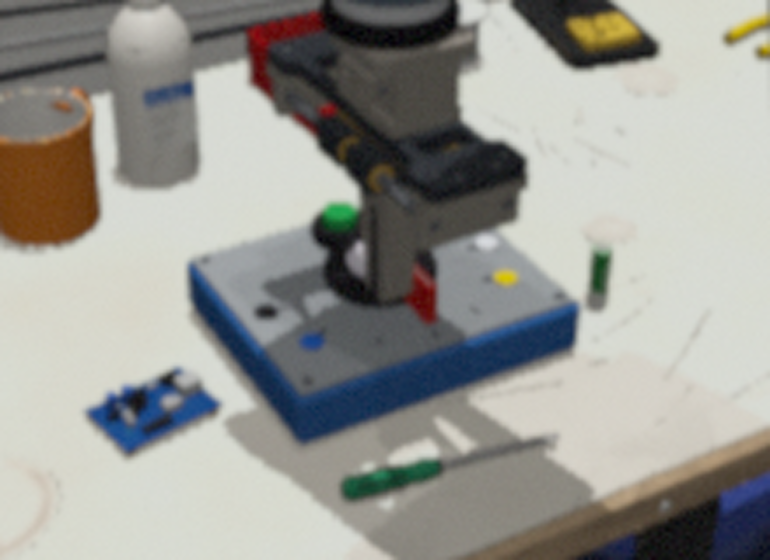

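The scene view shows the fingers low on the +y side of the red tab (425,290), and the other objects are undisturbed. I'll push again in small steps, watching the force.

Emit:
servo_tool(
  moves=[0.2, -0.5, 0, 0, 0, 0, 0, 0, -0.5, 0, 0, 0, 0, 0, 0, -0.4, 0, 0, 0, 0, 0],
)

```text
time_s: 6.15
ee_pos: [0.4169, 0.1101, 0.0602]
ee_rot: [0.705, 0.709, 0.001, 0.0]
ft_force: [-0.6, -0.2, 0.2]
finger_gap: 0.0003
finger_force: 0.0
```

Emit:
servo_tool(
  moves=[0, -0.4, 0, 0, 0, 0, 0],
)

```text
time_s: 6.23
ee_pos: [0.4166, 0.106, 0.06]
ee_rot: [0.705, 0.709, 0.001, 0.0]
ft_force: [-0.2, 0.3, -1.0]
finger_gap: 0.0004
finger_force: 0.0
```

Emit:
servo_tool(
  moves=[0, -0.4, 0, 0, 0, 0, 0],
)

```text
time_s: 6.32
ee_pos: [0.4164, 0.1019, 0.0598]
ee_rot: [0.705, 0.709, 0.0, 0.0]
ft_force: [-0.1, -0.3, -0.5]
finger_gap: 0.0005
finger_force: 0.0
```

Emit:
servo_tool(
  moves=[0, -0.4, 0, 0, 0, 0, 0],
)

```text
time_s: 6.4
ee_pos: [0.4162, 0.0979, 0.0596]
ee_rot: [0.705, 0.709, 0.0, 0.0]
ft_force: [0.5, 0.0, 0.1]
finger_gap: 0.0007
finger_force: 0.0
```

Emit:
servo_tool(
  moves=[0, 0, 0, 0, 0, 0, 0, 0, 0, 0, 0, 0, 0, 0],
)

```text
time_s: 6.57
ee_pos: [0.416, 0.0981, 0.0593]
ee_rot: [0.705, 0.709, 0.0, 0.0]
ft_force: [-1.2, -0.1, 0.1]
finger_gap: 0.0008
finger_force: 0.0
```

```bash
python3 - <<'E'
from h import *
s=get_state();print(s['time_s'],s['ee_pos'],s['ft_force'])
c=camera_info("wrist")
for n in("wrist","scene"):
    im=read_camera(n);cv2.imwrite(f"pics/{n}4.png",im[:,:,::-1])
    for b in blobs(im,(0,110,60),(10,255,255),(300,180,420,260) if n=="wrist" else (300,190,360,240),3): print(n,b,fray(*b[1],.078,c) if n=="wrist" else "")
E
```

```text
6.5667 [0.41600433 0.09813171 0.05931127] [-1.18697872 -0.07025415  0.05586791]
wrist (4, [326.25, 225.25], [325, 225, 3, 2]) [0.42046773 0.10520083 0.078     ]
wrist (7, [331.57, 225.43], [329, 225, 6, 2]) [0.42368165 0.1050939  0.078     ]
wrist (16, [340.44, 225.56], [336, 225, 10, 3]) [0.42905252 0.10501692 0.078     ]
wrist (231, [352.46, 239.2], [341, 229, 21, 21]) [0.43670825 0.09617786 0.078     ]
scene (80, [319.73, 214.45], [314, 209, 11, 13])
```

```bash
python3 - <<'E'
import cv2,numpy as np
a=cv2.imread("pics/wrist4.png")[180:300,250:450];b=cv2.imread("pics/scene4.png")[170:250,270:370]
a=cv2.resize(a,(800,480)[::1] if 0 else (400,240),interpolation=2);a=cv2.resize(cv2.imread("pics/wrist4.png")[190:290,260:440],(780,433),interpolation=2)[:, :440]
b=cv2.resize(b,(360,288),interpolation=2);b=cv2.copyMakeBorder(b,0,433-288,0,0,0)
cv2.imwrite("pics/m4.png",np.hstack([a,b]))
E
```

```text
(no output)
```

View pics/m4.png

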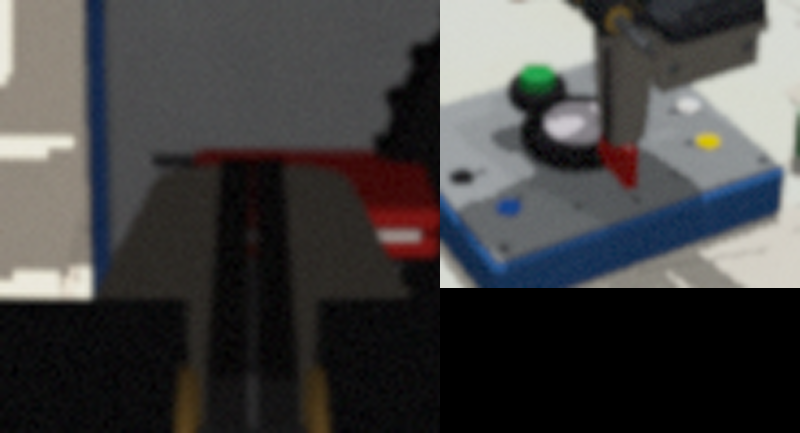

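The wrist half shows the tab's +y face (red line) visible beneath the fingertips. The fingertips may end higher than the reported TCP, so I'll check by projecting the TCP into the scene view.

```bash
python3 - <<'E'
from h import *
c=camera_info("scene");T=np.linalg.inv(c['cam_to_world'])
def pr(p):
    q=T@[*p,1];return (c['fx']*q[0]/q[2]+c['cx']).round(1),(c['fy']*q[1]/q[2]+c['cy']).round(1)
for nm,p0 in(("s3",(.4115,.1237,.0566)),("m4",(.416,.0981,.0593))):
  for dz in (0,.01,.02,.03):
    print(nm,dz,"centre",pr(np.add(p0,(0,0,dz))),"corner",[pr(np.add(p0,(sx*.018,sy*.01,dz))) for sx in(-1,1) for sy in(-1,1)])
print("tab tip top",pr((.406,.0975,.078)),"bottom",pr((.406,.0975,.05)),"base",pr((.442,.0975,.078)),pr((.442,.0975,.05)))
h=read_camera("scene")
for r in range(195,226,2): print(r,[tuple(int(v) for v in h[r,x]) for x in (308,312,316,320,324,328)])
E
```

```text
s3 0 centre (np.float64(310.4), np.float64(222.4)) corner [(np.float64(318.7), np.float64(225.5)), (np.float64(310.5), np.float64(228.3)), (np.float64(310.3), np.float64(216.8)), (np.float64(302.3), np.float64(219.4))]
s3 0.01 centre (np.float64(310.5), np.float64(218.7)) corner [(np.float64(318.8), np.float64(221.7)), (np.float64(310.6), np.float64(224.5)), (np.float64(310.4), np.float64(213.0)), (np.float64(302.3), np.float64(215.6))]
s3 0.02 centre (np.float64(310.5), np.float64(214.8)) corner [(np.float64(318.9), np.float64(217.9)), (np.float64(310.6), np.float64(220.6)), (np.float64(310.4), np.float64(209.2)), (np.float64(302.3), np.float64(211.8))]
s3 0.03 centre (np.float64(310.6), np.float64(211.0)) corner [(np.float64(319.0), np.float64(214.0)), (np.float64(310.7), np.float64(216.7)), (np.float64(310.5), np.float64(205.4)), (np.float64(302.3), np.float64(208.0))]
m4 0 centre (np.float64(319.7), np.float64(216.9)) corner [(np.float64(328.0), np.float64(219.9)), (np.float64(319.9), np.float64(222.6)), (np.float64(319.4), np.float64(211.4)), (np.float64(311.5), np.float64(214.0
[... 1635 characters left out ...]
26, 28), (28, 26, 31), (89, 20, 16), (101, 32, 31), (108, 59, 62), (132, 135, 138)]
213 [(21, 22, 20), (16, 13, 11), (87, 10, 11), (92, 16, 11), (100, 38, 41), (90, 93, 98)]
215 [(9, 7, 15), (21, 18, 20), (80, 9, 6), (87, 2, 0), (93, 35, 35), (84, 84, 89)]
217 [(45, 46, 45), (55, 58, 59), (84, 65, 66), (91, 13, 8), (94, 43, 43), (84, 90, 88)]
219 [(83, 85, 87), (83, 86, 89), (84, 86, 86), (90, 17, 20), (92, 47, 44), (87, 89, 90)]
221 [(86, 88, 91), (86, 88, 89), (85, 87, 91), (88, 57, 60), (90, 56, 56), (83, 85, 86)]
223 [(86, 89, 91), (84, 87, 91), (82, 86, 89), (84, 85, 87), (81, 81, 83), (83, 87, 88)]
225 [(84, 87, 89), (87, 89, 92), (85, 88, 92), (86, 88, 91), (70, 73, 75), (85, 88, 88)]
```

Row scans put the lower end of the fingers at row 209–210, where the reported TCP would give 217. So the real fingertips are about 20 mm above the reported TCP, at z ≈ 0.079, and they passed just over the 78 mm tab. That conflicts with the interface text, so I'll correct for it from these measurements. I'll back off in +y and lower in small steps with the force as a guard.

Emit:
servo_tool(
  moves=[0, 0.9, 0, 0, 0, 0, 0, -0.2, 0.9, 0, 0, 0, 0, 0, 0, 0.8, 0, 0, 0, 0, 0, 0, 0, -0.5, 0, 0, 0, 0, 0, 0, -0.5, 0, 0, 0, 0, 0, 0, 0, 0, 0, 0, 0],
)

```text
time_s: 7.22
ee_pos: [0.4131, 0.1244, 0.0481]
ee_rot: [0.705, 0.709, -0.001, -0.0]
ft_force: [0.4, 0.7, -0.1]
finger_gap: 0.0004
finger_force: 0.0
```

Emit:
servo_tool(
  moves=[0, 0, -0.4, 0, 0, 0, 0, 0, 0, 0, 0, 0, 0, 0],
)

```text
time_s: 7.38
ee_pos: [0.4135, 0.1241, 0.0445]
ee_rot: [0.705, 0.709, -0.0, -0.0]
ft_force: [-0.5, -0.4, -0.4]
finger_gap: 0.0004
finger_force: 0.0
```

Emit:
servo_tool(
  moves=[0, 0, -0.3, 0, 0, 0, 0, 0, 0, 0, 0, 0, 0, 0],
)

```text
time_s: 7.55
ee_pos: [0.4138, 0.1241, 0.0418]
ee_rot: [0.705, 0.709, -0.0, -0.0]
ft_force: [-0.5, -0.3, 0.1]
finger_gap: 0.0008
finger_force: 0.0
```

```bash
python3 - <<'E'
from h import *
s=get_state();print(s['time_s'],s['ee_pos'],s['ft_force'])
c=camera_info("scene");T=np.linalg.inv(c['cam_to_world'])
h=read_camera("scene")
q=T@[*s['ee_pos'],1];u,v=c['fx']*q[0]/q[2]+c['cx'],c['fy']*q[1]/q[2]+c['cy'];print("TCP px",u,v)
for r in range(204,232,2): print(r,[tuple(int(k) for k in h[r,x]) for x in (int(u)-4,int(u),int(u)+4,int(u)+8)])
E
```

```text
7.55 [0.4137554  0.12414432 0.04177772] [-0.53049923 -0.33614465  0.14547779]
TCP px 309.6547867071022 227.4624442492787
204 [(44, 43, 43), (71, 70, 64), (71, 70, 63), (71, 68, 62)]
206 [(45, 44, 42), (66, 64, 60), (75, 71, 64), (72, 65, 60)]
208 [(45, 39, 41), (68, 64, 61), (73, 70, 65), (87, 61, 58)]
210 [(37, 35, 35), (68, 66, 61), (75, 71, 67), (81, 54, 50)]
212 [(43, 41, 37), (70, 67, 62), (71, 70, 65), (80, 48, 47)]
214 [(42, 40, 36), (69, 68, 61), (77, 73, 68), (83, 45, 41)]
216 [(44, 38, 41), (70, 69, 62), (71, 71, 66), (86, 43, 39)]
218 [(47, 48, 49), (70, 68, 66), (75, 70, 66), (86, 69, 66)]
220 [(71, 75, 76), (73, 72, 68), (77, 79, 78), (84, 85, 88)]
222 [(85, 87, 89), (84, 86, 87), (85, 88, 91), (85, 87, 89)]
224 [(86, 89, 91), (85, 88, 90), (83, 86, 89), (86, 90, 92)]
226 [(83, 88, 90), (81, 84, 85), (88, 90, 91), (85, 88, 91)]
228 [(86, 89, 92), (81, 82, 86), (88, 90, 92), (85, 89, 91)]
230 [(89, 92, 93), (88, 92, 93), (87, 90, 92), (85, 88, 91)]
```

Reported z is 0.042, below the panel top, and there is no contact force, so the offset of about 20 mm is confirmed. I'll lower 5 mm more, which puts the true tip near 0.058, and push.

Emit:
servo_tool(
  moves=[0, 0, -0.5, 0, 0, 0, 0, 0, -0.6, 0, 0, 0, 0, 0, 0, -0.6, 0, 0, 0, 0, 0, 0, -0.3, 0, 0, 0, 0, 0],
)

```text
time_s: 7.93
ee_pos: [0.4137, 0.1086, 0.0371]
ee_rot: [0.705, 0.709, -0.0, -0.0]
ft_force: [-0.8, 2.0, 0.5]
finger_gap: 0.0005
finger_force: 1.3
```

Emit:
servo_tool(
  moves=[-0.05, -0.3, 0, 0, 0, 0.5, 0, -0.05, -0.3, 0, 0, 0, 0.5, 0],
)

```text
time_s: 8.1
ee_pos: [0.4125, 0.1033, 0.0372]
ee_rot: [0.667, 0.745, 0.0, -0.001]
ft_force: [-1.8, 4.8, -0.7]
finger_gap: 0.0001
finger_force: 2.3
```

Emit:
servo_tool(
  moves=[-0.03, -0.31, 0, 0, 0, 0.5, 0, -0.03, -0.31, 0, 0, 0, 0.5, 0],
)

```text
time_s: 8.27
ee_pos: [0.4119, 0.0969, 0.0372]
ee_rot: [0.626, 0.779, -0.0, -0.0]
ft_force: [-0.8, 2.9, -1.2]
finger_gap: 0.0007
finger_force: 1.4
```

Emit:
servo_tool(
  moves=[0.01, -0.31, 0, 0, 0, 0.5, 0, 0.01, -0.31, 0, 0, 0, 0.5, 0],
)

```text
time_s: 8.43
ee_pos: [0.412, 0.0905, 0.0371]
ee_rot: [0.585, 0.811, -0.0, -0.0]
ft_force: [-2.0, 0.9, -1.1]
finger_gap: 0.0003
finger_force: 0.7
```

```bash
cat > tab.py <<'E'
from h import *
s=get_state();print(s['time_s'],s['ee_pos'].round(4),s['ee_rot'].round(3),s['ft_force'].round(2))
# red pixels (shadowed too) in scene near the selector, back-projected at tab mid height
im=read_camera("scene").astype(int);m=((im[...,0]>60)&(im[...,0]>2*im[...,1])&(im[...,0]>2*im[...,2])).astype(np.uint8)
k=np.zeros_like(m);k[180:235,285:350]=1;m*=k
n,l,st,ce=cv2.connectedComponentsWithStats(m)
for i in range(1,n):
    if st[i,4]>5: print(st[i].tolist(),ce[i].round(1),ray("scene",*ce[i],.064)[:2].round(4))
E
python3 tab.py
```

```text
8.4333 [0.412  0.0905 0.0371] [ 0.585  0.811 -0.    -0.   ] [-1.99  0.85 -1.14]
[328, 216, 3, 3, 7] [329. 217.] [0.4005 0.0841]
```

Now there is real contact, about 3–5 N through the click and then a drop. I'll continue along the arc to about 56°, in pieces.

Emit:
servo_tool(
  moves=[0.04, -0.31, 0, 0, 0, 0.5, 0, 0.04, -0.31, 0, 0, 0, 0.5, 0, 0.07, -0.3, 0, 0, 0, 0.5, 0, 0.08, -0.31, 0, 0, 0, 0.5, 0],
)

```text
time_s: 8.82
ee_pos: [0.4149, 0.0783, 0.0373]
ee_rot: [0.497, 0.868, 0.0, 0.0]
ft_force: [-0.0, 0.1, -0.2]
finger_gap: 0.0006
finger_force: 0.0
```

Emit:
servo_tool(
  moves=[0.1, -0.3, 0, 0, 0, 0.5, 0, 0.11, -0.29, 0, 0, 0, 0.5, 0, 0.13, -0.28, 0, 0, 0, 0.5, 0],
)

```text
time_s: 9.07
ee_pos: [0.4178, 0.0699, 0.0373]
ee_rot: [0.428, 0.904, 0.0, -0.0]
ft_force: [-2.3, 1.9, 1.5]
finger_gap: 0.0008
finger_force: 1.9
```

Emit:
servo_tool(
  moves=[0.14, -0.28, 0, 0, 0, 0.5, 0, 0.16, -0.27, 0, 0, 0, 0.5, 0, 0.17, -0.26, 0, 0, 0, 0.5, 0],
)

```text
time_s: 9.32
ee_pos: [0.4225, 0.0615, 0.0372]
ee_rot: [0.355, 0.935, -0.0, -0.0]
ft_force: [-1.6, -0.2, 2.2]
finger_gap: 0.0006
finger_force: 0.9
```

Emit:
servo_tool(
  moves=[0.19, -0.25, 0, 0, 0, 0.5, 0, 0.19, -0.25, 0, 0, 0, 0.5, 0, 0, 0, 0, 0, 0, 0, 0, 0, 0, 0, 0, 0, 0, 0],
)

```text
time_s: 9.65
ee_pos: [0.4269, 0.0567, 0.0373]
ee_rot: [0.308, 0.951, 0.0, 0.0]
ft_force: [-0.2, 0.8, -0.4]
finger_gap: 0.0001
finger_force: 0.0
```

```bash
python3 tab.py
```

```text
9.65 [0.4269 0.0567 0.0373] [0.308 0.951 0.    0.   ] [-0.22  0.85 -0.4 ]
[322, 199, 6, 10, 45] [324.2 203.2] [0.4506 0.0658]
```

Force dropped to about zero at 54°, so the tab has probably been drawn into 60°. I'll back off the face, lift and check.

Emit:
servo_tool(
  moves=[-0.5, 0.4, 0, 0, 0, 0, 0, -0.4, 0.2, 0, 0, 0, 0, 0, 0, 0, 2, 0, 0, 0, 0, 0, 0, 3.5, 0, 0, 0, 0, 0, 2, 3, 0, 0, 0, 0, 0, 3, 0, 0, 0, 0, 0, 0, 3, 0, 0, 0, 0, 0, 0, 0, 0, 0, 0, 0],
)

```text
invalid input
```

```bash
python3 - <<'E'
from h import *
s=get_state();print(s['time_s'],s['ee_pos'].round(4),s['ft_force'].round(2))
c=camera_info("wrist");a=read_camera("wrist");t=read_camera("top");sc=read_camera("scene")
g=lambda im:[(x,) for x in blobs(im,(0,120,60),(8,255,255),(0,0,640,400),12)]
for (b,) in g(a): print("w",b,fray(*b[1],.078,c).round(4))
for b in blobs(a,(22,120,60),(35,255,255),(0,0,640,400),12): print("wy",b,fray(*b[1],.047,c).round(4))
A=cv2.resize(a[:,:,::-1],(480,300));S=cv2.resize(sc[150:260,240:400,::-1],(480,330),interpolation=2)
cv2.imwrite("pics/chk.png",np.vstack([A,S])[:600])
E
```

```text
9.7 [0.4269 0.0568 0.0373] [-0.22  0.56  0.48]
wy (23, [278.48, 257.0], [274, 255, 9, 4]) [0.4248 0.0247 0.047 ]
```

View pics/chk.png

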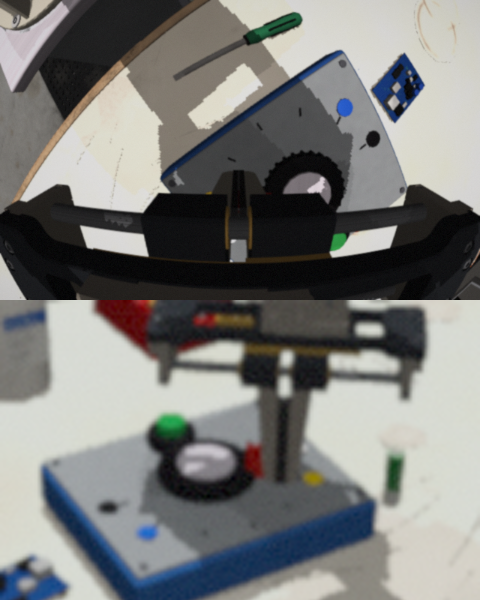

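That call was refused because one row was malformed. The picture still helps: the wrist half shows the fingers by the yellow mark with the 0°, 30° and -30° ticks clear. The scene half shows the red tab at (255,460), on the yellow side of the disc. I've now used all 10 views, so I'll back off, lift, go above the button and check the tab by numbers.

Emit:
servo_tool(
  moves=[-0.5, 0.4, 0, 0, 0, 0, 0, -0.4, 0.2, 0, 0, 0, 0, 0, 0, 0, 3, 0, 0, 0, 0, 0, 0, 3, 0, 0, 0, 0, 0, 0, 3, 0, 0, 0, 0, 2.7, 0.9, 0, 0, 0, 0, 0, 2.7, 0.9, 0, 0, 0, 0, 0, 2.7, 0.9, 0, 0, 0, 0, 0],
)

```text
time_s: 10.52
ee_pos: [0.4996, 0.0907, 0.1283]
ee_rot: [0.306, 0.952, 0.001, 0.001]
ft_force: [0.6, 0.2, 0.1]
finger_gap: 0.0002
finger_force: 0.0
```

Emit:
servo_tool(
  moves=[2.7, 0.6, 0, 0, 0, 0, 0, 0, 0, 0, 0, 0, 0, 0, 0, 0, 0, 0, 0, 0, 0],
)

```text
time_s: 10.77
ee_pos: [0.5257, 0.0964, 0.1267]
ee_rot: [0.306, 0.952, -0.0, -0.0]
ft_force: [-0.0, -1.1, 0.2]
finger_gap: 0.0006
finger_force: 0.0
```

```bash
cat > chk.py <<'E'
from h import *
s=get_state();print(s['time_s'],s['ee_pos'].round(4),s['ee_rot'].round(3),s['ft_force'].round(2))
for n in("wrist","top","scene"):
    c=camera_info(n);im=read_camera(n);f=(lambda u,v,z:fray(u,v,z,c)) if n=="wrist" else (lambda u,v,z:ray(n,u,v,z))
    h=im.astype(int);R,G,B=h[...,0],h[...,1],h[...,2]
    for nm,m,z in(("red",(R>60)&(R>1.8*G)&(R>1.8*B),.078),("yel",(R>70)&(G>.7*R)&(B<.5*R),.047),("grn",(G>50)&(G>1.6*R)&(G>1.3*B),.06)):
        k,l,st,ce=cv2.connectedComponentsWithStats(m.astype(np.uint8))
        for i in range(1,k):
            p=f(*ce[i],z)
            if st[i,4]>5 and .37<p[0]<.57 and -.01<p[1]<.2: print(n,nm,st[i].tolist(),p[:2].round(4),"polar",np.hypot(p[0]-.472,p[1]-.0935).round(4),np.degrees(np.arctan2(.0935-p[1],.472-p[0])).round(1))
E
python3 chk.py
```

```text
10.7667 [0.5257 0.0964 0.1267] [ 0.306  0.952 -0.    -0.   ] [-0.01 -1.08  0.15]
wrist red [201, 155, 40, 11, 269] [0.445  0.0549] polar 0.0471 55.0
wrist red [358, 206, 12, 12, 96] [0.5493 0.125 ] polar 0.0834 -157.8
wrist yel [190, 158, 15, 16, 171] [0.431  0.0217] polar 0.0826 60.3
wrist yel [366, 215, 4, 4, 7] [0.5651 0.1241] polar 0.0981 -161.8
wrist grn [306, 197, 25, 26, 497] [0.5294 0.0924] polar 0.0574 178.9
scene red [322, 198, 15, 12, 149] [0.4271 0.0679] polar 0.0517 29.6
scene yel [342, 208, 5, 3, 15] [0.4301 0.0251] polar 0.0802 58.5
scene grn [292, 189, 10, 7, 59] [0.5271 0.0956] polar 0.0552 -177.8
```

```bash
python3 - <<'E'
from h import *
for n in("wrist","scene"):
    c=camera_info(n);T=np.linalg.inv(c['cam_to_world'])
    for d in(30,50,55,60,65):
        t=np.radians(d);e=np.array([-np.cos(t),-np.sin(t)]);q=np.array([np.sin(t),-np.cos(t)]);U=[]
        for r in(.030,.066):
            for w in(-.004,.004):
                for z in(.05,.078):
                    p=T@[*(np.array([.472,.0935])+r*e+w*q),z,1];p=p[:3]
                    if n=="wrist": a=np.arctan2(np.hypot(p[0],p[1]),p[2])/np.hypot(p[0],p[1]);U.append((c['cx']+c['fx']*a*p[0],c['cy']+c['fx']*a*p[1]))
                    else: U.append((c['cx']+c['fx']*p[0]/p[2],c['cy']+c['fy']*p[1]/p[2]))
        U=np.array(U);print(n,d,U.min(0).round(),(U.max(0)-U.min(0)).round())
E
```

```text
wrist 30 [205. 124.] [49. 26.]
wrist 50 [201. 148.] [49. 14.]
wrist 55 [201. 153.] [49. 14.]
wrist 60 [202. 156.] [49. 18.]
wrist 65 [203. 159.] [49. 22.]
scene 30 [319. 200.] [16. 17.]
scene 50 [322. 197.] [17. 14.]
scene 55 [322. 197.] [17. 13.]
scene 60 [322. 196.] [16. 12.]
scene 65 [322. 195.] [17. 13.]
```

```bash
python3 - <<'E'
from h import *
c=camera_info("wrist");im=np.mean([read_camera("wrist") for _ in range(2)],0)
R,G,B=im[...,0],im[...,1],im[...,2]
s=(R-np.maximum(G,B))
for r in range(146,184,1): print(r," ".join("%3d"%s[r,x] for x in range(194,262,3)))
# expected top-face centreline
T=np.linalg.inv(c['cam_to_world'])
for d in(50,55,60,65):
    t=np.radians(d);o=[]
    for r in(.066,.048,.03):
        p=T@[.472-r*np.cos(t),.0935-r*np.sin(t),.078,1];h=np.hypot(p[0],p[1]);a=np.arctan2(h,p[2])/h;o.append((round(c['cx']+c['fx']*a*p[0]),round(c['cy']+c['fx']*a*p[1],1)))
    print(d,o)
E
```

```text
146  -1  -3  -2  -2  -1  -2  -3  -1   0  -1  -1  -2   0  -1  -2  -1  -1   1   0   0  -1   1  -1
147  -1  -1  -2  -2  -1  -2  -2  -2  -1   0  -1  -1  -1  -3   0   0  -3  -1   1   0   1   0  -1
148  -2   0   0  -2  -1  -1  -2  -3   0   0   0  -1  -2  -1  -2  -1   0  -1   0   0   1   0   0
149  -3  -3  -2  -2  -1   0  -2  -2  -2  -1   0   0  -1   0  -1  -1   0   2   0   1   1  -1  -1
150  -2  -1  -1  -2  -1  -1  -2  -4  -3  -1  -1  -1  -1  -1  -2  -1   0   0   1   0   1   0  -1
151  -1  -1  -1  -1  -2  -1  -1  -2  -2  -2   0   0  -1   0  -2  -1  -1  -1   1   0   0   1  -1
152  -1  -1  -2  -2  -2  -2  -1  -2  -2  -1   0   0   0   1   1   1   0   3  -1   1  -1   0  -2
153  -1  -1  -1  -1  -1  -2   0  -1   1   2   2   4   5   7   8  11  10   9   1  -2   1   0  -1
154  -1  -2  -1  -1  -2  -1   6  10  13  14  17  18  19  23  26  26  21  24   5  -1   0   3  -1
155  -1  -1  -1   0   1   6  16  26  28  29  32  34  35  38  40  41  36  35   9   0   1   1  -1
156  -2  -2  -2   1  10  21  31  40  41  42  45  46  49  49  52  52  44  35  12   0   1   0  -1
157  -2   1   1  27  45  46  49  55  55  57 
[... 2175 characters left out ...]
  -1   0  -1  -1  -2  -1  -1   0  -2  -1  -1   0  -1  -1   0  -1  -1   0   0   0   0
181  -1  -1  -2  -2  -1  -1  -2  -1  -1  -1  -4   0  -2   0   0  -1   0   0   1   0   0   1   0
182  -1  -2  -3  -1  -2  -2  -2  -1   0  -1  -1  -1  -2   0   0  -1  -1   0   0   0   0   1  -2
183  -1  -1  -2  -3  -2  -1   0  -1  -2  -2   0  -1  -2  -1  -2  -1  -1  -2   0   0   0  -1  -2
50 [(201, np.float64(155.3)), (222, np.float64(156.2)), (243, np.float64(157.2))]
55 [(202, np.float64(162.1)), (222, np.float64(161.2)), (243, np.float64(160.4))]
60 [(202, np.float64(168.9)), (222, np.float64(166.3)), (243, np.float64(163.6))]
65 [(204, np.float64(175.6)), (223, np.float64(171.2)), (244, np.float64(166.8))]
```

The tab's white centreline fits about 55–56°, against 59–60° for yellow. That is within tolerance but leaves little margin, so I'll give it a gentle nudge to 60° from the same side before pressing the button.

Emit:
servo_tool(
  moves=[-2.7, -0.85, 0, 0, 0, 0, 0, -2.7, -0.85, 0, 0, 0, 0, 0, -2.7, -0.85, 0, 0, 0, 0, 0, -2.7, -0.85, 0, 0, 0, 0, 0, 0, 0, -3, 0, 0, 0, 0, 0, 0, -3, 0, 0, 0, 0, 0, 0, -2.9, 0, 0, 0, 0, 0, 0, 0, 0, 0, 0, 0],
)

```text
time_s: 11.68
ee_pos: [0.4138, 0.0612, 0.0349]
ee_rot: [0.306, 0.952, -0.001, -0.003]
ft_force: [-1.9, -0.3, -0.6]
finger_gap: 0.0004
finger_force: 0.0
```

Emit:
servo_tool(
  moves=[0.4, -0.25, 0, 0, 0, 0.5, 0, 0.4, -0.25, 0, 0, 0, 0.5, 0],
)

```text
time_s: 11.85
ee_pos: [0.4252, 0.0568, 0.0388]
ee_rot: [0.255, 0.967, -0.0, -0.001]
ft_force: [-0.4, 0.4, 0.1]
finger_gap: 0.0005
finger_force: 0.0
```

Emit:
servo_tool(
  moves=[0.1, -0.2, 0, 0, 0, 0, 0, 0, 0, 0, 0, 0, 0, 0],
)

```text
time_s: 12.02
ee_pos: [0.4273, 0.0547, 0.0393]
ee_rot: [0.257, 0.966, 0.0, 0.001]
ft_force: [0.1, -1.2, -0.1]
finger_gap: 0.0005
finger_force: 0.0
```

Emit:
servo_tool(
  moves=[0.1, -0.2, 0, 0, 0, 0, 0, 0, 0, 0, 0, 0, 0, 0],
)

```text
time_s: 12.18
ee_pos: [0.4279, 0.0527, 0.0388]
ee_rot: [0.257, 0.966, 0.0, 0.0]
ft_force: [0.0, -0.6, -0.4]
finger_gap: 0.0001
finger_force: 0.0
```

Emit:
servo_tool(
  moves=[0.1, -0.15, 0, 0, 0, 0, 0, 0, 0, 0, 0, 0, 0, 0],
)

```text
time_s: 12.35
ee_pos: [0.4289, 0.0513, 0.0384]
ee_rot: [0.256, 0.967, 0.0, 0.0]
ft_force: [0.2, -0.0, 0.7]
finger_gap: 0.0009
finger_force: 0.0
```

Emit:
servo_tool(
  moves=[0.15, -0.09, 0, 0, 0, 0, 0, 0, 0, 0, 0, 0, 0, 0],
)

```text
time_s: 12.52
ee_pos: [0.4305, 0.0505, 0.0382]
ee_rot: [0.256, 0.967, 0.0, 0.0]
ft_force: [-0.0, -0.5, -0.5]
finger_gap: 0.0003
finger_force: 0.0
```

Emit:
servo_tool(
  moves=[-0.6, 0.4, 0, 0, 0, 0, 0, -0.5, 0.2, 0, 0, 0, 0, 0, 0, 0, 3, 0, 0, 0, 0, 0, 0, 3, 0, 0, 0, 0, 0, 0, 2.5, 0, 0, 0, 0, 2.7, 0.9, 0, 0, 0, 0, 0, 2.7, 0.9, 0, 0, 0, 0, 0, 2.7, 0.9, 0, 0, 0, 0, 0],
)

```text
time_s: 13.18
ee_pos: [0.5008, 0.0842, 0.124]
ee_rot: [0.256, 0.967, 0.0, 0.001]
ft_force: [-0.2, -0.0, -0.6]
finger_gap: 0.0004
finger_force: 0.0
```

Emit:
servo_tool(
  moves=[2.7, 0.9, 0, 0, 0, 0, 0, 0, 0, 0, 0, 0, 0, 0, 0, 0, 0, 0, 0, 0, 0],
)

```text
time_s: 13.43
ee_pos: [0.5272, 0.0931, 0.1227]
ee_rot: [0.256, 0.967, -0.0, -0.0]
ft_force: [-0.2, -0.2, -0.0]
finger_gap: 0.0004
finger_force: 0.0
```

```bash
python3 chk.py && python3 - <<'E'
from h import *
c=camera_info("wrist");im=read_camera("wrist").astype(float)
s=im[...,0]-np.maximum(im[...,1],im[...,2]);s[:, :150]=0
m=(s>12).astype(np.uint8);k,l,st,ce=cv2.connectedComponentsWithStats(m)
for i in range(1,k):
    if st[i,4]>100:
        v,u=np.where(l==i);p=np.array([fray(a,b,.070,c)[:2] for a,b in zip(u,v)])
        if np.hypot(*(p.mean(0)-[.472,.0935]))<.07:
            ln=cv2.fitLine(p.astype(np.float32),cv2.DIST_HUBER,0,.01,.01).ravel();print(p.mean(0).round(4),"dir",np.degrees(np.arctan2(ln[1],ln[0])).round(1))
E
```

```text
13.4333 [0.5272 0.0931 0.1227] [ 0.256  0.967 -0.    -0.   ] [-0.19 -0.24 -0.03]
wrist red [206, 147, 42, 11, 293] [0.4483 0.0521] polar 0.0477 60.2
wrist red [358, 209, 13, 11, 92] [0.5486 0.1235] polar 0.0822 -158.6
wrist yel [194, 142, 15, 17, 179] [0.4306 0.022 ] polar 0.0826 60.0
wrist yel [366, 219, 4, 3, 7] [0.5648 0.1234] polar 0.0975 -162.1
wrist grn [308, 195, 26, 26, 513] [0.5296 0.0926] polar 0.0576 179.1
scene red [322, 197, 15, 11, 147] [0.431  0.0652] polar 0.0498 34.6
scene yel [342, 208, 6, 3, 16] [0.4299 0.0247] polar 0.0807 58.5
scene grn [292, 189, 10, 7, 59] [0.5271 0.0956] polar 0.0552 -177.8
[0.448  0.0512] dir 60.7
```

The tab now measures 60° and the yellow mark 60°, so they match. I'll press the button, descending in guarded steps.

Emit:
servo_tool(
  moves=[0.1, 0, -2, 0, 0, 0, 0, 0, 0, -2, 0, 0, 0, 0, 0, 0, -1, 0, 0, 0, 0, 0, 0, 0, 0, 0, 0, 0, 0, 0, 0, 0, 0, 0, 0],
)

```text
time_s: 14.05
ee_pos: [0.5275, 0.0923, 0.0732]
ee_rot: [0.256, 0.967, -0.0, -0.001]
ft_force: [0.7, -0.4, -0.2]
finger_gap: 0.0007
finger_force: 0.0
```

Emit:
servo_tool(
  moves=[0, 0, -0.4, 0, 0, 0, 0, 0, 0, -0.4, 0, 0, 0, 0],
)

```text
time_s: 14.22
ee_pos: [0.5291, 0.0926, 0.0661]
ee_rot: [0.256, 0.967, 0.0, 0.001]
ft_force: [1.4, -0.4, -0.3]
finger_gap: 0.0003
finger_force: 0.0
```

Emit:
servo_tool(
  moves=[0, 0, -0.4, 0, 0, 0, 0],
)

```text
time_s: 14.3
ee_pos: [0.5288, 0.0926, 0.0616]
ee_rot: [0.256, 0.967, 0.0, 0.001]
ft_force: [-0.2, 1.0, -0.9]
finger_gap: 0.0001
finger_force: 0.0
```

Emit:
servo_tool(
  moves=[0, 0, -0.3, 0, 0, 0, 0],
)

```text
time_s: 14.38
ee_pos: [0.5284, 0.0925, 0.0581]
ee_rot: [0.256, 0.967, 0.0, 0.0]
ft_force: [-0.1, -0.3, -0.7]
finger_gap: 0.0011
finger_force: 0.0
```

Emit:
servo_tool(
  moves=[0, 0, -0.3, 0, 0, 0, 0],
)

```text
time_s: 14.47
ee_pos: [0.5283, 0.0925, 0.055]
ee_rot: [0.256, 0.967, 0.0, 0.0]
ft_force: [-0.8, -0.4, 0.3]
finger_gap: 0.0004
finger_force: 0.0
```

Emit:
servo_tool(
  moves=[0, 0, -0.3, 0, 0, 0, 0, 0, 0, -0.3, 0, 0, 0, 0],
)

```text
time_s: 14.63
ee_pos: [0.5283, 0.0925, 0.0489]
ee_rot: [0.256, 0.967, 0.0, 0.0]
ft_force: [0.4, 0.1, -0.1]
finger_gap: 0.0005
finger_force: 0.0
```

Emit:
servo_tool(
  moves=[0, 0, -0.3, 0, 0, 0, 0],
)

```text
time_s: 14.72
ee_pos: [0.5283, 0.0925, 0.0459]
ee_rot: [0.256, 0.967, -0.0, -0.0]
ft_force: [0.2, 0.4, 0.1]
finger_gap: 0.0005
finger_force: 0.0
```

Emit:
servo_tool(
  moves=[0, 0, -0.3, 0, 0, 0, 0],
)

```text
time_s: 14.8
ee_pos: [0.5283, 0.0925, 0.0429]
ee_rot: [0.256, 0.967, -0.0, -0.0]
ft_force: [-0.3, 1.2, 0.6]
finger_gap: 0.0002
finger_force: 0.0
```

Emit:
servo_tool(
  moves=[0, 0, -0.2, 0, 0, 0, 0],
)

```text
time_s: 14.88
ee_pos: [0.5282, 0.0925, 0.0408]
ee_rot: [0.256, 0.967, -0.0, -0.0]
ft_force: [-0.1, -1.5, 1.2]
finger_gap: 0.0007
finger_force: 1.0
```

Emit:
servo_tool(
  moves=[0, 0, -0.2, 0, 0, 0, 0],
)

```text
time_s: 14.97
ee_pos: [0.5282, 0.0925, 0.039]
ee_rot: [0.256, 0.967, -0.0, -0.0]
ft_force: [0.4, -0.0, 2.6]
finger_gap: 0.0003
finger_force: 1.5
```

Contact started at a reported z of about 0.042. I'll press on until the force shows the button has bottomed out.

Emit:
servo_tool(
  moves=[0, 0, -0.2, 0, 0, 0, 0],
)

```text
time_s: 15.05
ee_pos: [0.5282, 0.0925, 0.0371]
ee_rot: [0.256, 0.967, -0.0, -0.0]
ft_force: [-0.4, -0.5, 4.8]
finger_gap: 0.0003
finger_force: 2.1
```

Emit:
servo_tool(
  moves=[0, 0, -0.2, 0, 0, 0, 0],
)

```text
time_s: 15.13
ee_pos: [0.5283, 0.0925, 0.0355]
ee_rot: [0.256, 0.967, -0.0, 0.0]
ft_force: [-7.8, -2.0, 31.5]
finger_gap: 0.0003
finger_force: 16.7
```

Emit:
servo_tool(
  moves=[0, 0, -0.1, 0, 0, 0, 0, 0, 0, 0, 0, 0, 0, 0],
)

```text
time_s: 15.3
ee_pos: [0.5283, 0.0925, 0.0357]
ee_rot: [0.256, 0.967, -0.0, -0.0]
ft_force: [-6.1, -1.9, 21.3]
finger_gap: 0.0007
finger_force: 11.1
```

The button bottomed out: the spring reached about 5 N, then there was a hard stop. I'll let it up and lift clear.

Emit:
servo_tool(
  moves=[0, 0, 0.5, 0, 0, 0, 0, 0, 0, 1, 0, 0, 0, 0, 0, 0, 3, 0, 0, 0, 0, 0, 0, 3, 0, 0, 0, 0, 0, 0, 2, 0, 0, 0, 0, 0, 0, 0, 0, 0, 0, 0, 0, 0, 0, 0, 0, 0, 0, 0, 0, 0, 0, 0, 0, 0],
)

```text
time_s: 15.97
ee_pos: [0.5278, 0.0924, 0.1286]
ee_rot: [0.256, 0.967, -0.0, -0.0]
ft_force: [-0.1, 0.7, 0.5]
finger_gap: 0.0004
finger_force: 0.0
```

```bash
python3 chk.py && python3 -c "
import cv2,numpy as np
from h import *
a=cv2.imread('pics/scene0.png').astype(int);b=read_camera('scene')[:,:,::-1].astype(int)
for n,(x0,y0,x1,y1) in dict(board=(222,232,266,262),driver=(294,250,362,276),battery=(364,192,382,222)).items(): print(n,np.abs(a-b)[y0:y1,x0:x1].mean().round(2))
"
```

```text
15.9667 [0.5278 0.0924 0.1286] [ 0.256  0.967 -0.    -0.   ] [-0.11  0.66  0.47]
wrist red [209, 146, 40, 10, 292] [0.4481 0.0523] polar 0.0477 59.9
wrist red [357, 207, 13, 11, 92] [0.549  0.1231] polar 0.0825 -159.0
wrist yel [196, 141, 15, 16, 170] [0.4307 0.022 ] polar 0.0825 60.0
wrist grn [308, 193, 26, 25, 495] [0.5296 0.0926] polar 0.0576 179.1
top grn [306, 170, 4, 3, 9] [0.5198 0.0976] polar 0.048 -175.1
scene red [322, 198, 15, 10, 145] [0.4308 0.0655] polar 0.0499 34.2
scene yel [341, 208, 6, 3, 16] [0.4303 0.0254] polar 0.0798 58.5
scene grn [292, 189, 10, 7, 60] [0.527  0.0958] polar 0.0551 -177.6
board 9.25
driver 44.62
battery 9.9
```

The selector is at the mark, the button is up again (same place in the image as before the press), and the arm is clear. The large image difference at the screwdriver fits the arm's shadow, as nothing went near it. I'm handing in the job.

```bash
python3 -c "
from cell import *
print(job_done())"
```

```text
the job is handed in; nothing more can be done
None
```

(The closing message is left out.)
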